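# Set the dust extractor's suction lever to the third click and start it

## Robot

A 6-joint arm with a two-finger parallel gripper is mounted at the origin on a cart in front of the work surface, level with it; the furniture and walls round the work are solid. World frame = base frame: x ahead of the robot, y to its left, z up, the work surface at z = 0. Lengths are in m, angles in rad, forces in N, time in s.
With the tool pointing down it reaches from about 0.25 to 0.775 m from the base axis. Payload 4 kg.
Tool frame: the origin (TCP) lies midway between the tips of the shut fingers; the grasp point (between the pads) lies grip_point_offset behind it (grip_point_offset is the distance from the TCP to the grasp point, in m); z points along the fingers, y is the line along which they close (so a half turn about z gives the same grasp; the last joint's range is limited). The gripper opens to 94 mm and grips with 3 to 60 N. Pads are 16 mm wide; open, the fingers measure 119 mm over their backs; the gripper's body (75 mm by 177 mm) begins 78 mm behind the grasp point.
Start: joints at [1.104, 0.087, 1.371, -0, 1.684, -0.103], TCP at [0.196, 0.514, 0.206] pointing down, gripper open.
Joint ranges: [-3.1, 3.1], [-0.76, 2.03], [0.27, 2.55], [-1.08, 4.22], [0.17, 2.65], [-2.57, 2.57]. Speed limits (rad/s): [2.79, 2.79, 3.14, 3.14, 3.14, 3.14].

## Interface

Orientations are given as [roll, pitch, yaw] about the fixed x, y, z axes, in that order (R = Rz(yaw) Ry(pitch) Rx(roll)).
In Python, from bench import * gives the robot as it stands. The module is installed in compiled form; this text tells all that it offers.
- The arm moves only by the tool apply_moves, never from a script. Its argument "commands" is a list of rows, each a list of 7 numbers: the turn, a rotation vector about the world's x, y, z in rad, then the shift along the world's x, y, z in m, then the opening in per cent of the stroke, from 0 (shut) to 100 (fully open). In form: [[ax, ay, az, x, y, z, jaw], ...]. A call has exactly 5 rows; each row is the pose to reach, as a shift and turn from the pose commanded when the call began; what a row does not reach only later rows make up. A row lasts 1/10 s, in which the tool goes at most 50 mm and 8.59 degrees, less where a joint would pass 70% of its speed; a pose out of reach is approached as far as the arm can. A call with a gripper value outside its range is refused whole. The fingers move at their own pace and stop on an object; the grip force is fixed at half the most. Time passes only in rows, so rows that repeat a pose let the fingers close, or fill a call up. It gives the time, the measured TCP pose, the force, the opening and the grip force at its end, in the units of the state.
- get_obs(): the state, without advancing time (a new reading comes with each control period).
- snapshot(name): name is "scene" or "top" or "wrist"; returns a dict with "pixels" (420x560x3 uint8, red, green, blue), "vertical_fov" (degrees; the focal length in pixels is half the picture's height over the tangent of half this angle, whatever the lens; pixels are square), "cx", "cy" (the principal point, pixels), "rvec" (rotation vector, rad) and "tvec" (3), from world to camera coordinates, as OpenCV has them. Camera axes: x right, y down, z forward; pixel columns grow to the right and rows downward; lengths in m; the calibration is good to about 2 mm. A picture is of the moment at which its call begins. There is no depth.
- close_job(): hands the job in; it is judged then, once.
Trained networks look in the newest picture that a camera, given by its name, has taken for a name from the list of things; names that differ only in an ending like _2 or _b are one class to them, and where a whole thing is asked for, a point or a joint stands for the part that bears it (a point fixed in the world has none). Each returns a list of dicts, best first, with "score" (0 to 1); they miss things now and then, are a little off and sometimes report something else, mostly with a low value. They report only what shows in the picture. A call takes as long as a camera call. They do not tell look-alikes from the thing itself.
- masks_of(camera, query): "mask" (420x560 bool, what is visible of it) and "extent" ([left, top, right, bottom] in pixels, round what is visible of it).
- place_of(camera, query): "pixel" ([column, row] in pixels: a listed point, or the origin of a listed thing).
The state is a dict: "time": time; "joint_positions": joint angles; "qvel": joint speeds; "joint_torque": joint torques, N m; "tool_pos": TCP position; "ee_rot": TCP orientation; "wrist_force": force on the tool from outside, world axes, zero at the start; "wrist_torque": the same for the moment, N m; "width": finger opening in m; "finger_force": force on a finger pad.
Only numpy, scipy, OpenCV 4.12 (cv2) and the standard library are available. Lean on these libraries where they do the work, as an engineer would, in place of code of your own. Each camera call takes 0.05 s, during which the arm holds its last target. There are 200 camera calls.

## Task

Set the bench dust extractor to suction step three and start it: its slide lever has no scale, so push it with the fingertips from its off stop and feel the clicks, stopping when it has dropped into the third click and not pushing it past that one. Then press the start button on the same box all the way down with a fingertip and let it come up again. Push the lever only against its side, do not pinch it, do not press the button before the lever is set, and leave the other things on the counter where they are.

Things in the scene. Friction and masses are not known exactly. Their poses are not given: they have to be found in the camera images.
- control_box: Grey steel control box, 130 x 170 x 55 mm (x, y, z), fixed to the counter. Origin: centre of its underside, z up, long side along its y. On its flat top (z 55 mm): the lever's slot along y at x +28, y -50 to +50 mm (covered, no finger can enter); the start button at x -36, y +30 mm; a loose chalk block near x -38, y -55 mm. A cable gland sticks out 16 mm at the back (+x).
- lever_knob (a point): Centre of the lever's black ribbed knob: upright block 34 mm wide (box x), 16 mm thick (box y, the way it slides), 38 mm high, from 4 to 42 mm above the box's top; axes as the box. It begins within 2 mm of the off stop (y -38 mm in the box frame) and is pushed on its -y face towards the box's +y. A click: the force falls to nothing at the crest and the lever snaps 6 mm ahead, off the finger.
- lever (a joint): Lever travel from the off stop, m, 0 to 0.074, towards the box's +y. Free play (0.5 N) up to the first crest, 9 to 21 mm from the stop, different each time; then crests and four detents every 12 mm. Leaving a detent takes 3 to 7 N, falling to 0 over the 6 mm to the crest; 1 to 2 mm beyond, it snaps into the next detent and stays. Third click = detent after the third crest.
- start_button (a joint): Travel of the spring-loaded start button, m: 0 up, 0.006 fully down (5 N). It springs up when let go and does not latch.
- start_button_top (a point): Centre of the top face of the round grey start button (26 mm across, in a black collar) on the top of the control box; it is pressed straight down.
- chalk_block: Loose white chalk block, 14 x 34 x 9 mm, lying on the box's top beside the work. Stays where it is.
- thread_4: Loose grey thread spool, standing, 43 mm across, 55 mm high, on the counter beside the box. Stays where it is.
- nippers: Loose blue-handled nippers, 163 x 49 x 12 mm, lying on the counter beside the box. Stays where it is.
- pen_1: Loose black pen, 145 mm long, lying in front of the box. Stays where it is.
- glasses_case_1: Loose black glasses case, 62 x 160 x 40 mm, behind the box. Stays where it is.
- polish_1: Loose round polish tin, 69 mm across, 24 mm high, on the counter near its front edge. Stays where it is.
There are look-alikes about, which are no part of the job. There is more than one size of the control_box; the one meant has the size given above.

How it is judged:
By the outcome, as a careful person would: the job done as asked, in the order asked, and still so for the second after the job is handed in, with the robot touching nothing.
It also fails if it takes over 64 s, if anything falls off the work surface, if the arm or the gripper's body presses on something with over 40 N, if the wrist force passes 120 N, or if a joint passes its speed limit or range.

## Working session

There is one attempt and no reset: what is moved stays moved. The work goes in short steps, Python scripts to look and compute and a tool call to move; the robot and the scene stay as the last step left them, time stands still between calls to the robot, and variables do not carry over. Pictures are saved under pics/ and viewed, at most 10 in all, crops included, and the job is handed in when it is done.

Besides the shell and the picture viewer there is one more tool, called as name([rows], argument=value, ...), one row to a line, values as JSON. apply_moves: Moves the arm, as the interface text tells. Its arguments: {"type":"object","properties":{"commands":{"type":"array"}},"required":["commands"]}

```bash
mkdir -p pics
cat > h.py <<'E'
from bench import *
import numpy as np, cv2
def cam(s):
    f=210/np.tan(np.radians(s["vertical_fov"])/2)
    K=np.array([[f,0,s["cx"]],[0,f,s["cy"]],[0,0,1.]])
    R=cv2.Rodrigues(np.array(s["rvec"],float))[0]; return K,R,np.array(s["tvec"],float)
def ray(s,px,z):
    K,R,t=cam(s); d=R.T@np.linalg.inv(K)@np.array([px[0],px[1],1.]); c=-R.T@t
    return c+d*(z-c[2])/d[2]
def proj(s,P):
    K,R,t=cam(s); q=(R@np.atleast_2d(P).T).T+t; q=(K@q.T).T; return q[:,:2]/q[:,2:]
def save(s,n): cv2.imwrite("pics/"+n,cv2.cvtColor(s["pixels"],cv2.COLOR_RGB2BGR))
E
python3 - <<'E'
from h import *
for c in("scene","top"):
    s=snapshot(c); save(s,c+"1.png")
    K,R,t=cam(s);print(c,-R.T@t)
    for q,z in(("control_box",0),("lever_knob",.076),("start_button_top",.058),("chalk_block",.055)):
        for r in place_of(c,q)[:3]: print(c,q,np.round(r["score"],2),np.round(r["pixel"],1),np.round(ray(s,r["pixel"],z),4))
o=get_obs();print(o)
E
```

```text
scene [-0.39920986  0.80203401  0.64427777]
scene control_box 0.81 [115.4 288.4] [0.5182 0.6516 0.    ]
scene control_box 0.56 [287.9 236.9] [0.4838 0.1996 0.    ]
scene lever_knob 0.67 [133.9 242.9] [0.5605 0.5831 0.076 ]
scene lever_knob 0.5 [299.8 200.3] [0.5215 0.1342 0.076 ]
scene start_button_top 0.49 [ 83.6 267. ] [0.5538 0.7015 0.058 ]
scene start_button_top 0.4 [284. 216.] [0.4987 0.2019 0.058 ]
scene chalk_block 0.16 [247.1 243.1] [0.4401 0.3485 0.055 ]
top [0.38275902 0.20463657 1.16631466]
top control_box 0.91 [121.4 208.3] [0.5113 0.6515 0.    ]
top control_box 0.8 [278.1 212.1] [0.4939 0.1866 0.    ]
top lever_knob 0.76 [127.8 199.1] [0.5285 0.6054 0.076 ]
top lever_knob 0.44 [299.2 206.7] [0.5009 0.1289 0.076 ]
top start_button_top 0.66 [ 85.5 215.4] [0.4862 0.7297 0.058 ]
top chalk_block 0.51 [292.5 227.2] [0.4454 0.1475 0.055 ]
{'time': 0.5, 'joint_positions': array([ 1.10388559e+00,  8.71823244e-02,  1.37077636e+00, -2.48667823e-05,
        1.68361610e+00, -1.03095769e-01]), 'qvel': array([-6.41777329e-05,  7.71122048e-04, -1.15407095e-04, -3.59694005e-04,
       -5.90350552e-04,  1.64662551e-03]), 'joint_torque': array([-1.72395721e-03, -3.39630139e+01, -3.02265573e+01,  7.16954749e-02,
        2.44455552e-02, -3.20968775e-05]), 'tool_pos': array([0.19571485, 0.51397944, 0.20547676]), 'ee_rot': array([3.14157742e+00, 2.64165374e-05, 2.77777489e+00]), 'wrist_force': array([-0.69737615,  0.34120497,  0.06669387]), 'wrist_torque': array([-0.01746448,  0.00505934, -0.01022033]), 'finger_force': 0.0, 'width': 0.09369109621384512}
```

View pics/scene1.png

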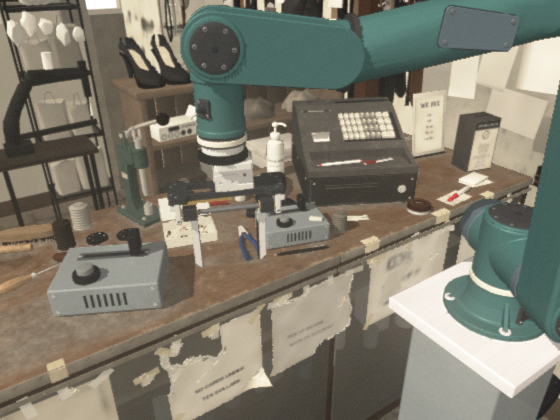

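View pics/top1.png

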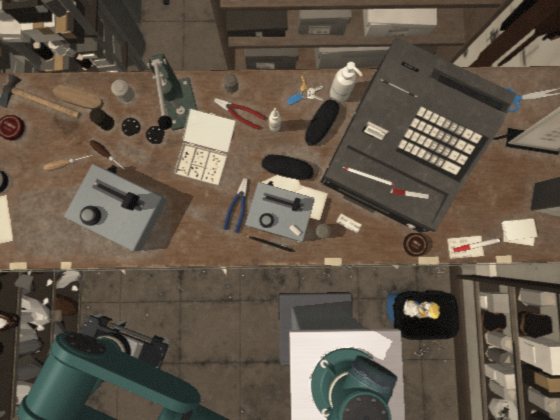

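The scene picture shows two boxes. The small one in the centre (top-picture pixel ~(282,210)) is the right one: its lever is at (297,204), button at (267,219) and chalk at (295,230). The one at (115,208) is the larger look-alike. I'll bring the arm over the small box with the fingers shut and tool y along the box's x.

apply_moves([
  [0,0,-0.12,0.03,-0.04,0.02,0],
  [0,0,-0.24,0.06,-0.08,0.04,0],
  [0,0,-0.36,0.09,-0.12,0.06,0],
  [0,0,-0.48,0.12,-0.16,0.08,0],
  [0,0,-0.6,0.15,-0.2,0.1,0],
])

```text
time: 1.0
tool_pos: [0.3356, 0.3268, 0.2994]
ee_rot: [3.141, -0.0, 2.173]
wrist_force: [0.7, 0.0, 0.7]
width: 0.0573
finger_force: 0.0
```

apply_moves([
  [0,0,-0.12,0.02,-0.03,0,0],
  [0,0,-0.24,0.04,-0.06,0,0],
  [0,0,-0.36,0.06,-0.09,0,0],
  [0,0,-0.48,0.08,-0.12,0,0],
  [0,0,-0.6,0.1,-0.15,0,0],
])

```text
time: 1.5
tool_pos: [0.4356, 0.177, 0.2986]
ee_rot: [3.141, -0.0, 1.573]
wrist_force: [-0.3, 0.1, 0.6]
width: 0.0175
finger_force: 0.0
```

Run:
```python
from h import *
for c,zz in(("wrist",0),("scene",0),("top",0)):
    s=snapshot(c); save(s,c+"2.png")
    K,R,t=cam(s);print(c,-R.T@t,R[2])
    for q,z in(("control_box",0),("lever_knob",.076),("start_button_top",.058),("chalk_block",.06)):
        for r in place_of(c,q)[:2]: print(c,q,np.round(r["score"],2),np.round(r["pixel"],1),np.round(ray(s,r["pixel"],z),4))
o=get_obs();print(o['time'],o['tool_pos'],o['ee_rot'],o['joint_positions'],o['wrist_force'])
```

```text
wrist [0.43523956 0.2474881  0.47874112] [ 0.0009851  -0.24039169 -0.97067547]
wrist control_box 0.87 [320.  171.3] [0.4949 0.1819 0.    ]
wrist lever_knob 0.65 [333.1 207. ] [0.5048 0.1433 0.076 ]
wrist start_button_top 0.64 [306.4 145.9] [0.4681 0.2245 0.058 ]
wrist chalk_block 0.64 [283.4 204.4] [0.4369 0.1429 0.06  ]
scene [-0.39920986  0.80203401  0.64427777] [ 0.74004354 -0.48099456 -0.47008488]
scene control_box 0.87 [290.8 238.5] [0.4726 0.1979 0.    ]
scene control_box 0.8 [114. 289.] [0.5178 0.6549 0.    ]
scene lever_knob 0.75 [133.3 242.1] [0.5648 0.5831 0.076 ]
scene lever_knob 0.6 [303.2 202.8] [0.504  0.1355 0.076 ]
scene start_button_top 0.62 [286.5 218.8] [0.4823 0.2051 0.058 ]
scene start_button_top 0.5 [ 86.2 267.5] [0.5485 0.6972 0.058 ]
scene chalk_block 0.46 [318.3 219.8] [0.428 0.142 0.06 ]
top [0.38275902 0.20463657 1.16631466] [ 0.1118246  -0.00294477 -0.9937236 ]
top control_box 0.8 [122.8 208.9] [0.5095 0.6473 0.    ]
top lever_knob 0.75 [129.3 203.4] [0.5164 0.6009 0.076 ]
top start_button_top 0.66 [ 86.6 213.6] [0.4912 0.7268 0.058 ]
2.25 [0.43482385 0.17866892 0.29839482] [ 3.14140845e+00 -3.06080841e-05  1.57861045e+00] [ 2.69188011e-01 -9.10816181e-02  1.36622935e+00 -1.88467750e-05
  1.86625907e+00  2.61368404e-01] [ 0.29233863 -0.51771181 -0.57903602]
```

View pics/wrist2.png

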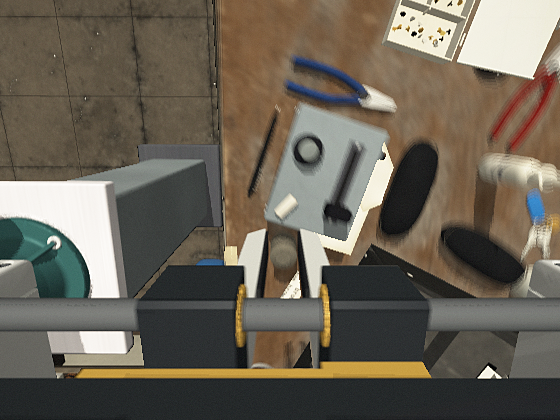

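The wrist picture shows the box near (325,170), turned clockwise. The button is at (308,150), the knob at (337,212) at the slot's near end, the chalk at (286,206), and the spool at (285,250) is close behind it. Next I'll fit the box pose.

```bash
cat > fit.py <<'E'
from h import *
from scipy.optimize import minimize
def cub(x0,x1,y0,y1,z0,z1): return np.array([[x,y,z] for x in(x0,x1) for y in(y0,y1) for z in(z0,z1)],float)/1000
def world(P,p): c,s=np.cos(p[2]),np.sin(p[2]); return P@np.array([[c,s,0],[-s,c,0],[0,0,1]])+[p[0],p[1],0]
def fit(cams,p0):
    obs=[]
    for c in cams:
        s=snapshot(c); save(s,c+"_fit.png"); ms=masks_of(c,"control_box")
        q=proj(s,[[p0[0],p0[1],.03]])[0]
        ms=[m for m in ms if m["mask"][max(0,int(q[1])-3):int(q[1])+4,int(q[0])-3:int(q[0])+4].any()]
        m=ms[0]["mask"] if ms else None
        if m is not None: print(c,ms[0]["score"],m.sum())
        pts=[]
        for n,l,z in(("start_button_top",[-.036,.030,.060],.06),("lever_knob",None,.076)):
            for r in place_of(c,n):
                w=ray(s,r["pixel"],z)
                if np.hypot(*(w[:2]-p0[:2]))<.12: pts.append((n,l,np.array(r["pixel"]),w)); break
        obs.append((s,m,pts))
    def cost(p,full=False):
        e=0
        for s,m,pts in obs:
            if m is not None:
                im=np.zeros((420*4,560*4),np.uint8)
                for C in(cub(-65,65,-85,85,0,55),cub(11,45,p[3]*1000-8,p[3]*1000+8,59,97)):
                    h=cv2.convexHull(proj(s,world(C,p)).astype(np.float32)*4+1.5).round().astype(np.int32); cv2.fillConvexPoly(im,h,1)
                im=cv2.resize(im*255,(560,420),interpolation=cv2.INTER_AREA)/255.
                # ignore the gripper zone: only compare where union and rows within mask bbox
                e+=np.abs(im-m).sum()/m.sum()*10
            for n,l,px,w in pts:
                L=l if l is not None else [.028,p[3],.078]
                d=proj(s,world(np.array([L]),p))[0]-px
                if full: print(n,np.round(d,1),np.round(w,4))
                e+=.05*min(np.hypot(*d),8)
        return e
    best=min((minimize(cost,[*p0[:2],y,-.038],method="Nelder-Mead",options=dict(initial_simplex=np.array([*p0[:2],y,-.038])+np.vstack([np.zeros(4),np.diag([.012,.012,.12,.01])]),xatol=1e-5,fatol=1e-4,maxiter=500)) for y in(p0[2]-.25,p0[2],p0[2]+.2)),key=lambda r:r.fun)
    print("fit",best.fun,np.round(best.x,4)); cost(best.x,True)
    return best.x,obs
E
python3 - <<'E'
from fit import *
allp=[]
for cs in(["wrist"],["wrist","scene"]):
    p,obs=fit(cs,[.485,.185,-.2])
s=obs[0][0]; im=cv2.cvtColor(s["pixels"],cv2.COLOR_RGB2BGR); im=cv2.resize(im[60:300,160:440],None,fx=2.8,fy=2.4,interpolation=cv2.INTER_CUBIC)
def d(P,col):
    for a in proj(s,world(np.array(P),p)): cv2.circle(im,(int((a[0]-160+.5)*2.8),int((a[1]-60+.5)*2.4)),2,col,-1)
d(cub(-65,65,-85,85,0,55),(0,0,255));d(cub(11,45,p[3]*1000-8,p[3]*1000+8,59,97),(0,255,0));d([[-.036,.03,.06]],(255,0,255))
cv2.imwrite("pics/ov.png",im)
o=get_obs();print(o['time'],o['tool_pos'],o['ee_rot'],o['width'])
for n,l in(("knob",[.028,p[3],.078]),("btn",[-.036,.03,.06]),("chalk",[-.038,-.055,.06])): print(n,world(np.array([l]),p))
E
```

```text
wrist 0.63 10861
fit 0.8122590640715825 [ 0.4923  0.1851 -0.3116 -0.0409]
start_button_top [-3.3  0.4] [0.4716 0.2253 0.06  ]
lever_knob [1.8 0.5] [0.5042 0.1376 0.076 ]
wrist 0.83 11001
scene 0.96 2690
fit 1.6993686183024928 [ 0.4925  0.1848 -0.3144 -0.0384]
start_button_top [-0.2 -0.1] [0.4679 0.2244 0.06  ]
lever_knob [ 0.5 -0.2] [0.5069 0.1388 0.076 ]
lever_knob [ 0.2 -3.5] [0.4939 0.1501 0.076 ]
2.85 [0.43501059 0.17828284 0.29834668] [3.14149577e+00 4.46447424e-05 1.57771102e+00] 0.0006529722185785545
knob [[0.50727204 0.139707   0.078     ]]
btn [[0.46754539 0.2244982  0.06      ]]
chalk [[0.4393583  0.14428294 0.06      ]]
```

View pics/ov.png

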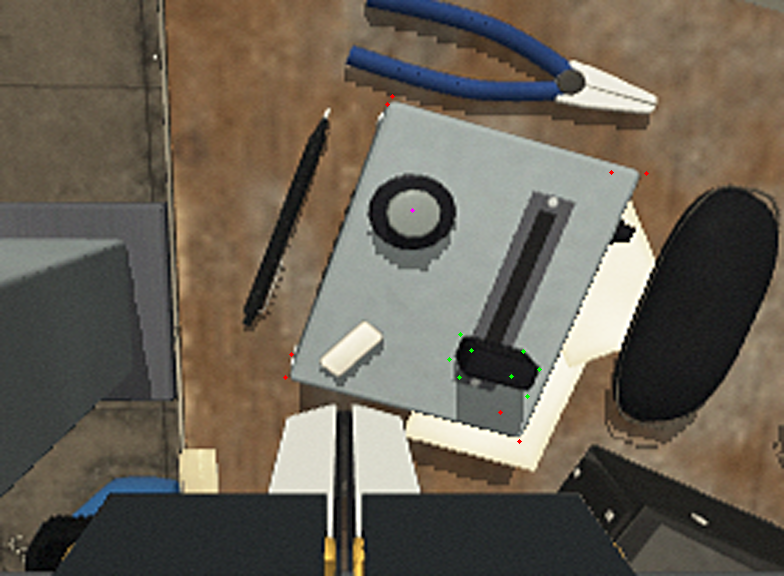

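The fit overlay agrees with the picture: box corners, button (412,210 in the crop) and knob (497,363 in the crop) all match. Before descending I'll check the height of the cash register's near corner, at wrist pixel (372,247).

Run:
```python
from h import *
s=snapshot("scene"); im=s["pixels"][80:220,230:430]
cv2.imwrite("pics/reg.png",cv2.resize(cv2.cvtColor(im,cv2.COLOR_RGB2BGR),None,fx=4,fy=4,interpolation=cv2.INTER_CUBIC))
w=snapshot("wrist")
for z in (.0,.03,.06,.09,.12,.15,.18):
    p=ray(w,(372.5,247),z); q=proj(s,[p])[0]; print(z,p.round(3),(q-[230,80])*4)
```

```text
0.0 [0.587 0.056 0.   ] [311.76473022 513.46173655]
0.03 [0.577 0.068 0.03 ] [307.07902669 486.5813094 ]
0.06 [0.568 0.081 0.06 ] [302.20427231 458.61635626]
0.09 [0.558 0.093 0.09 ] [297.12879028 429.49989087]
0.12 [0.549 0.105 0.12 ] [291.83992195 399.15929443]
0.15 [0.539 0.117 0.15 ] [286.32392138 367.51571085]
0.18 [0.529 0.129 0.18 ] [280.5658361  334.48336244]
```

View pics/reg.png

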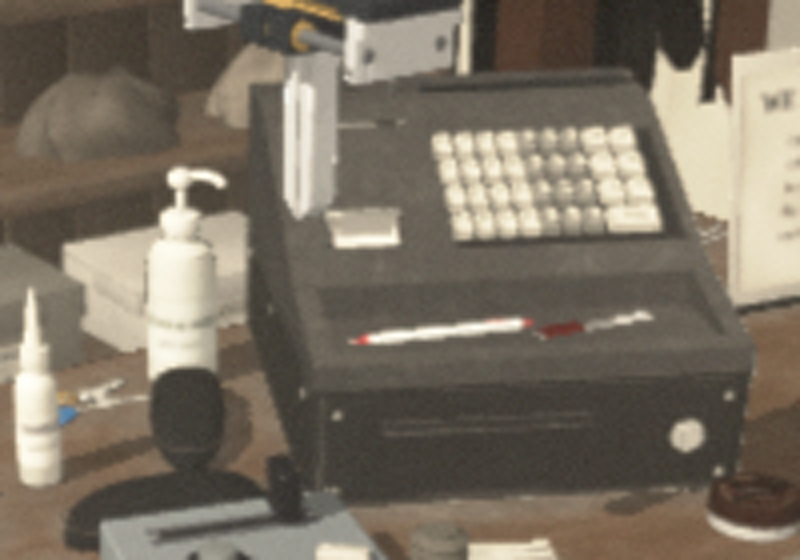

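apply_moves([
  [0,0,-0.08,0.016,-0.015,-0.02,0],
  [0,0,-0.16,0.032,-0.03,-0.04,0],
  [0,0,-0.24,0.048,-0.045,-0.06,0],
  [0,0,-0.32,0.065,-0.061,-0.08,0],
  [0,0,-0.32,0.065,-0.061,-0.1,0],
])

```text
time: 3.45
tool_pos: [0.5014, 0.1155, 0.197]
ee_rot: [3.141, 0.001, 1.254]
wrist_force: [0.3, -0.5, 0.3]
width: 0.0003
finger_force: 0.0
```

Run:
```python
from h import *
s=snapshot("scene")
b=ray(s,(230+318/4,80+490/4),0); print(b)
for z in(.08,.1,.12,.14): print(z,proj(s,[[b[0],b[1],z]]), "want 308.8,177")
w=snapshot("wrist"); save(w,"wrist3.png")
o=get_obs();print(o['time'],o['tool_pos'],o['ee_rot'],o['width'],o['wrist_force'])
```

```text
[0.61541032 0.02920438 0.        ]
0.08 [[310.04677313 178.67142819]] want 308.8,177
0.1 [[310.18812799 172.51113173]] want 308.8,177
0.12 [[310.33142432 166.26622556]] want 308.8,177
0.14 [[310.47670239 159.93495452]] want 308.8,177
3.55 [0.49842276 0.11657075 0.19467889] [-3.13501005e+00  2.98016407e-03  1.25671727e+00] 0.0005267011739519175 [ 0.21577347 -0.31406976 -0.50713153]
```

View pics/wrist3.png

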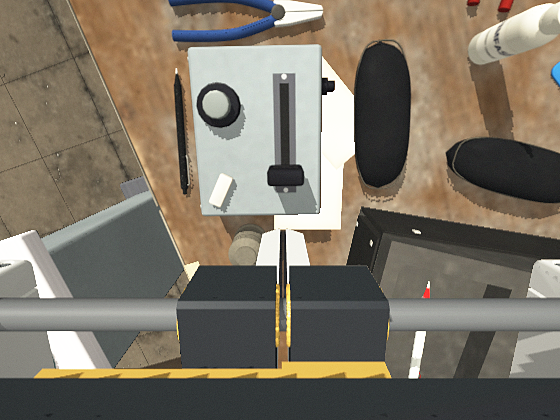

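Wrist picture: the box sits square to the tool, the knob is at (285,175) and the shut fingers are at (283,250) directly behind it. The register corner is only ~85 mm high, so the body clears it. I'll descend now.

apply_moves([
  [0,0,0,0,0,-0.03,0],
  [0,0,0,0,0,-0.06,0],
  [0,0,0,0,0,-0.09,0],
  [0,0,0,0,0,-0.11,0],
  [0,0,0,0,0,-0.122,0],
])

```text
time: 4.05
tool_pos: [0.4994, 0.1177, 0.0756]
ee_rot: [-3.141, 0.0, 1.259]
wrist_force: [-1.2, -0.6, 0.5]
width: 0.0005
finger_force: 0.0
```

apply_moves([
  [0,0,0,0,0,0,0],
  [0,0,0,0,0,0,0],
  [0,0,0,0,0,0,0],
  [0,0,0,0,0,0,0],
  [0,0,0,0,0,0,0],
])

```text
time: 4.55
tool_pos: [0.5006, 0.1174, 0.0774]
ee_rot: [3.14, -0.001, 1.258]
wrist_force: [-0.4, -1.1, -0.9]
width: 0.0006
finger_force: 0.0
```

Run:
```python
from fit import *
p,obs=fit(["wrist","scene"],[.4925,.1848,-.314])
o=get_obs(); t=o['tool_pos']; c,s=np.cos(p[2]),np.sin(p[2]); d=t[:2]-p[:2]
print(o['time'],t,o['ee_rot'],o['wrist_force'],"tcp in box",c*d[0]+s*d[1],-s*d[0]+c*d[1])
```

```text
wrist 0.69 49193
scene 0.85 2657
fit 3.002985432241548 [ 0.4924  0.1851 -0.315  -0.0372]
start_button_top [11.7  3. ] [0.4614 0.2286 0.06  ]
lever_knob [ 2.4 -0.5] [0.5059 0.1408 0.076 ]
start_button_top [-2.9  6.3] [0.4913 0.1995 0.06  ]
lever_knob [-0.3 -1.5] [0.5028 0.1433 0.076 ]
4.95 [0.49993817 0.11732469 0.07629467] [-3.14154068e+00  3.93474061e-05  1.25778769e+00] [-1.0689513   0.3950111   0.15897523] tcp in box 0.028132225067491756 -0.062114530436794456
```

View pics/wrist_fit.png

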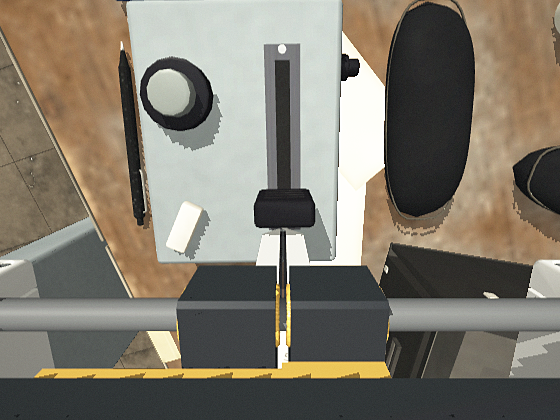

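The wrist picture shows the fingers directly behind the knob (285,207) with a small gap, and the chalk at (185,225) well clear. Now I'll advance to contact and push.

apply_moves([
  [0,0,0,0.0008,0.0023,0,0],
  [0,0,0,0.0016,0.0046,0,0],
  [0,0,0,0.0023,0.007,0,0],
  [0,0,0,0.003,0.0093,0,0],
  [0,0,0,0.0037,0.0114,0,0],
])

```text
time: 5.45
tool_pos: [0.5032, 0.1272, 0.0763]
ee_rot: [-3.141, 0.004, 1.258]
wrist_force: [-2.3, -4.9, 2.7]
width: 0.0004
finger_force: 2.7
```

```bash
cat > trk.py <<'E'
from h import *
P=(.4925,.185,-.3145)
def tb(t):
    c,s=np.cos(P[2]),np.sin(P[2]); d=np.array(t[:2])-P[:2]; return np.array([c*d[0]+s*d[1],-s*d[0]+c*d[1]])*1000
def trk():
    w=snapshot("wrist"); g=w["pixels"].max(2).astype(int); ys=[]
    for col in range(302,315):
        c=g[:,col]; b=np.where((c[:-1]>60)&(c[1:]<=60))[0]
        b=[r for r in b if r<260 and (c[r+1:r+13]<75).all()]
        if b:
            r=b[0]; f=r+(c[r]-60)/(c[r]-c[r+1]); ys.append(tb(ray(w,(col,f),.097))[1])
    o=get_obs()
    f=o['wrist_force']; a=np.sin(-P[2]),np.cos(P[2])
    print("t",o['time'],"tcp box",tb(o['tool_pos']).round(1),"z",round(o['tool_pos'][2],4),"knob y",np.round(np.median(ys)-8,1) if ys else None,len(ys),"F along",round(f[0]*a[0]+f[1]*a[1],2),"| gap",round((np.median(ys)-8)-tb(o['tool_pos'])[1],1) if ys else None)
    return w
if __name__=="__main__": trk()
E
python3 trk.py
```

```text
t 5.5 tcp box [ 28.  -51.1] z 0.0764 knob y -26.1 13 F along -2.68 | gap 25.0
```

Run:
```python
from trk import *
w=trk()
old=cv2.imread("pics/wrist_fit.png").max(2)
for im in(old,w["pixels"].max(2)):
    print(im[150:260:3,308].tolist()); print(im[150:260:3,285].tolist())
print(proj(w,[[0,0,0]]))
c,s=np.cos(P[2]),np.sin(P[2])
for y in(-46,-38,-30,-26,-22):   # far top edge at box y
    x=.028; print(y,proj(w,[[P[0]+c*.04-s*y/1000,P[1]+s*.04+c*y/1000,.097]]).round(1))
print(place_of("wrist","lever_knob")[:1]); m=masks_of("wrist","lever_knob"); print([ (k["score"],k["extent"]) for k in m[:2]])
```

```text
t 5.55 tcp box [ 28.  -50.9] z 0.0764 knob y -25.6 13 F along -3.82 | gap 25.3
[216, 213, 213, 214, 213, 214, 211, 212, 212, 213, 211, 212, 213, 130, 19, 30, 35, 46, 48, 53, 46, 43, 48, 44, 42, 30, 136, 138, 135, 135, 136, 134, 132, 134, 127, 119, 235]
[46, 48, 53, 51, 52, 45, 48, 52, 52, 57, 52, 51, 48, 32, 55, 39, 33, 39, 52, 47, 47, 41, 44, 40, 42, 36, 164, 65, 14, 9, 12, 15, 17, 14, 17, 23, 28]
[217, 217, 219, 217, 215, 214, 216, 215, 213, 215, 215, 217, 213, 212, 211, 211, 196, 19, 32, 35, 35, 45, 48, 48, 44, 47, 42, 43, 40, 15, 142, 137, 141, 130, 132, 119, 236]
[52, 51, 50, 49, 49, 51, 51, 45, 52, 51, 49, 45, 52, 52, 50, 46, 39, 47, 36, 40, 33, 47, 54, 46, 47, 44, 45, 43, 43, 23, 0, 13, 21, 17, 19, 20, 24]
[[-117.7013405   454.57370417]]
-46 [[304.6 248.7]]
-38 [[304.8 235.2]]
-30 [[305.1 221.4]]
-26 [[305.2 214.4]]
-22 [[305.4 207.3]]
[{'pixel': [284.4, 216.5], 'score': 0.9}]
[(0.77, [252.7, 199.3, 314.2, 242.4])]
```

apply_moves([
  [0,0,0,0,0,0,0],
  [0,0,0,0,0,0,0],
  [0,0,0,0,0,0,0],
  [0,0,0,0,0,0,0],
  [0,0,0,0,0,0,0],
])

```text
time: 6.15
tool_pos: [0.5037, 0.1288, 0.0763]
ee_rot: [3.142, -0.0, 1.258]
wrist_force: [-0.9, -3.3, 1.6]
width: 0.0006
finger_force: 1.7
```

```bash
sed -i 's/(col,f),.097/(col,f),.059/' trk.py; python3 trk.py
python3 - <<'E'
from trk import *
s=snapshot("scene"); r=place_of("scene","lever_knob")
for k in r[:2]: print(k["score"],tb(ray(s,k["pixel"],.078)))
o=get_obs(); print(o["wrist_force"],o["finger_force"],o["joint_torque"])
E
```

```text
t 6.2 tcp box [ 28. -50.] z 0.0763 knob y -33.4 13 F along -3.64 | gap 16.6
0.68 [ 28.03387303 -25.62902422]
0.6 [-64.18391625 401.07491099]
[-1.1443654  -3.14433244  1.16405155] 1.6727977618575096 [  1.40144974 -31.67589426 -28.8569659    1.04863688  -0.55111662
   0.03682407]
```

apply_moves([
  [0,0,0,0.0001,0.0003,0,0],
  [0,0,0,0.0002,0.0006,0,0],
  [0,0,0,0.0003,0.0009,0,0],
  [0,0,0,0.0004,0.0012,0,0],
  [0,0,0,0.0005,0.0014,0,0],
])

```text
time: 6.8
tool_pos: [0.5042, 0.1305, 0.0764]
ee_rot: [3.142, -0.001, 1.258]
wrist_force: [-1.3, -2.0, 1.1]
width: 0.0003
finger_force: 1.0
```

apply_moves([
  [0,0,0,0.0001,0.0003,0,0],
  [0,0,0,0.0002,0.0006,0,0],
  [0,0,0,0.0003,0.0009,0,0],
  [0,0,0,0.0004,0.0012,0,0],
  [0,0,0,0.0005,0.0014,0,0],
])

```text
time: 7.3
tool_pos: [0.5047, 0.1318, 0.0763]
ee_rot: [-3.142, -0.0, 1.258]
wrist_force: [-0.5, -0.6, -0.2]
width: 0.0003
finger_force: 0.4
```

```bash
python3 trk.py
```

```text
t 7.35 tcp box [ 28.1 -46.8] z 0.0763 knob y -30.2 13 F along -0.88 | gap 16.6
```

apply_moves([
  [0,0,0,0.0001,0.0003,0,0],
  [0,0,0,0.0002,0.0006,0,0],
  [0,0,0,0.0003,0.0009,0,0],
  [0,0,0,0.0004,0.0012,0,0],
  [0,0,0,0.0005,0.0014,0,0],
])

```text
time: 7.85
tool_pos: [0.5054, 0.1331, 0.0764]
ee_rot: [3.141, -0.0, 1.258]
wrist_force: [-0.6, 0.2, -0.8]
width: 0.0006
finger_force: 0.0
```

```bash
python3 trk.py
```

```text
t 7.9 tcp box [ 28.3 -45.4] z 0.0764 knob y -24.1 13 F along 0.29 | gap 21.3
```

apply_moves([
  [0,0,0,0.0001,0.0003,0,0],
  [0,0,0,0.0002,0.0006,0,0],
  [0,0,0,0.0003,0.0009,0,0],
  [0,0,0,0.0004,0.0012,0,0],
  [0,0,0,0.0005,0.0014,0,0],
])

```text
time: 8.4
tool_pos: [0.5057, 0.1344, 0.0763]
ee_rot: [3.141, -0.0, 1.258]
wrist_force: [0.6, -0.1, 0.9]
width: 0.0007
finger_force: 0.0
```

```bash
python3 trk.py
```

```text
t 8.45 tcp box [ 28.2 -44.1] z 0.0763 knob y -24.2 13 F along -0.1 | gap 19.9
```

First click felt: the force fell from 3.6 N to 0, and the knob snapped from -30 to -24 mm, off the finger. On to the second.

apply_moves([
  [0,0,0,0.0002,0.0006,0,0],
  [0,0,0,0.0004,0.0012,0,0],
  [0,0,0,0.0006,0.0018,0,0],
  [0,0,0,0.0008,0.0024,0,0],
  [0,0,0,0.001,0.003,0,0],
])

```text
time: 8.95
tool_pos: [0.5067, 0.1374, 0.0764]
ee_rot: [3.141, 0.0, 1.258]
wrist_force: [-0.8, -2.0, 0.5]
width: 0.0006
finger_force: 0.4
```

apply_moves([
  [0,0,0,0.0002,0.0006,0,0],
  [0,0,0,0.0004,0.0012,0,0],
  [0,0,0,0.0006,0.0018,0,0],
  [0,0,0,0.0008,0.0024,0,0],
  [0,0,0,0.001,0.003,0,0],
])

```text
time: 9.45
tool_pos: [0.5072, 0.1392, 0.0764]
ee_rot: [-3.141, 0.003, 1.257]
wrist_force: [-2.3, -4.3, 1.7]
width: 0.0005
finger_force: 2.3
```

```bash
python3 trk.py
python3 - <<'E'
from trk import *
w=snapshot("wrist"); o=get_obs(); d=-62.1-tb(o['tool_pos'])[1]
im=cv2.imread("pics/wrist_fit.png").max(2).astype(int); ys=[]
for col in range(302,314):
    c=im[:,col]; r=[r for r in np.where((c[:-1]>60)&(c[1:]<=60))[0] if (c[r+1:r+13]<75).all() and r<260][0]
    ys.append(tb(ray(w,(col,r+(c[r]-60)/(c[r]-c[r+1])),.059))[1]+d-8)
print("initial knob y",np.median(ys))
E
```

```text
t 9.5 tcp box [ 28.2 -38.6] z 0.0764 knob y -22.4 13 F along -3.8 | gap 16.2
initial knob y -39.10371346643917
```

apply_moves([
  [0,0,0,0.0001,0.0004,0,0],
  [0,0,0,0.0002,0.0008,0,0],
  [0,0,0,0.0003,0.0012,0,0],
  [0,0,0,0.0005,0.0016,0,0],
  [0,0,0,0.0006,0.002,0,0],
])

```text
time: 10.05
tool_pos: [0.5084, 0.1429, 0.0763]
ee_rot: [3.142, -0.001, 1.258]
wrist_force: [-0.7, -0.5, 0.5]
width: 0.0008
finger_force: 0.6
```

apply_moves([
  [0,0,0,0.0001,0.0003,0,0],
  [0,0,0,0.0002,0.0006,0,0],
  [0,0,0,0.0003,0.0009,0,0],
  [0,0,0,0.0004,0.0012,0,0],
  [0,0,0,0.0005,0.0014,0,0],
])

```text
time: 10.55
tool_pos: [0.509, 0.1439, 0.0764]
ee_rot: [3.141, -0.0, 1.258]
wrist_force: [0.0, -0.3, 1.1]
width: 0.0004
finger_force: 0.0
```

```bash
python3 trk.py
```

```text
t 10.6 tcp box [ 28.4 -33.9] z 0.0764 knob y -17.2 13 F along -0.28 | gap 16.7
```

apply_moves([
  [0,0,0,0.0001,0.0003,0,0],
  [0,0,0,0.0002,0.0006,0,0],
  [0,0,0,0.0003,0.0009,0,0],
  [0,0,0,0.0004,0.0012,0,0],
  [0,0,0,0.0005,0.0014,0,0],
])

```text
time: 11.1
tool_pos: [0.5093, 0.1452, 0.0764]
ee_rot: [3.141, -0.0, 1.258]
wrist_force: [0.1, 0.7, -0.8]
width: 0.0008
finger_force: 0.0
```

```bash
python3 trk.py
```

```text
t 11.15 tcp box [ 28.3 -32.7] z 0.0763 knob y -12.4 13 F along 0.67 | gap 20.3
```

Second click: the knob is at -12.4 mm, off the finger. Now the third.

apply_moves([
  [0,0,0,0.0002,0.0006,0,0],
  [0,0,0,0.0004,0.0012,0,0],
  [0,0,0,0.0006,0.0018,0,0],
  [0,0,0,0.0008,0.0024,0,0],
  [0,0,0,0.001,0.003,0,0],
])

```text
time: 11.65
tool_pos: [0.5103, 0.1482, 0.0763]
ee_rot: [3.142, -0.0, 1.258]
wrist_force: [-0.2, 0.6, -0.6]
width: 0.0001
finger_force: 0.0
```

apply_moves([
  [0,0,0,0.0002,0.0006,0,0],
  [0,0,0,0.0004,0.0012,0,0],
  [0,0,0,0.0006,0.0018,0,0],
  [0,0,0,0.0008,0.0024,0,0],
  [0,0,0,0.001,0.003,0,0],
])

```text
time: 12.15
tool_pos: [0.5108, 0.1497, 0.0764]
ee_rot: [-3.141, 0.003, 1.258]
wrist_force: [-1.6, -4.5, 2.2]
width: 0.0003
finger_force: 2.8
```

apply_moves([
  [0,0,0,0.0001,0.0004,0,0],
  [0,0,0,0.0002,0.0008,0,0],
  [0,0,0,0.0003,0.0012,0,0],
  [0,0,0,0.0005,0.0016,0,0],
  [0,0,0,0.0006,0.002,0,0],
])

```text
time: 12.65
tool_pos: [0.512, 0.1537, 0.0763]
ee_rot: [3.142, -0.001, 1.258]
wrist_force: [-1.0, -2.1, 0.7]
width: 0.0003
finger_force: 0.8
```

```bash
python3 trk.py
```

```text
t 12.7 tcp box [ 28.2 -23.6] z 0.0763 knob y -7.5 13 F along -0.43 | gap 16.0
```

apply_moves([
  [0,0,0,0.0001,0.0003,0,0],
  [0,0,0,0.0002,0.0006,0,0],
  [0,0,0,0.0003,0.0009,0,0],
  [0,0,0,0.0004,0.0012,0,0],
  [0,0,0,0.0005,0.0014,0,0],
])

```text
time: 13.2
tool_pos: [0.5124, 0.1548, 0.0763]
ee_rot: [-3.142, -0.0, 1.258]
wrist_force: [-1.7, -0.5, 0.2]
width: 0.0006
finger_force: 0.3
```

```bash
python3 trk.py
```

```text
t 13.25 tcp box [ 28.3 -22.6] z 0.0763 knob y -6.4 13 F along -0.45 | gap 16.2
```

apply_moves([
  [0,0,0,0.0001,0.0003,0,0],
  [0,0,0,0.0002,0.0006,0,0],
  [0,0,0,0.0003,0.0009,0,0],
  [0,0,0,0.0003,0.0009,0,0],
  [0,0,0,0.0003,0.0009,0,0],
])

```text
time: 13.75
tool_pos: [0.5128, 0.1555, 0.0764]
ee_rot: [3.141, -0.0, 1.258]
wrist_force: [-0.1, -0.5, -0.4]
width: 0.0007
finger_force: 0.0
```

```bash
python3 trk.py
```

```text
t 13.8 tcp box [ 28.4 -21.8] z 0.0764 knob y -0.4 12 F along -0.32 | gap 21.4
```

Third click: the knob is at -0.4 mm, three 12 mm steps on, off the finger and with no force. I'll back off, lift and move over the button.

apply_moves([
  [0,0,0,-0.0015,-0.005,0,0],
  [0,0,0,-0.003,-0.0095,0,0],
  [0,0,0,-0.003,-0.0095,0.025,0],
  [0,0,0,-0.003,-0.0095,0.05,0],
  [0,0,0,-0.003,-0.0095,0.07,0],
])

```text
time: 14.3
tool_pos: [0.5098, 0.1454, 0.1478]
ee_rot: [3.141, -0.0, 1.257]
wrist_force: [1.2, 0.5, -0.6]
width: 0.0004
finger_force: 0.0
```

apply_moves([
  [0,0,0,-0.014,0.025,0,0],
  [0,0,0,-0.028,0.05,0,0],
  [0,0,0,-0.0425,0.0785,0,0],
  [0,0,0,-0.0425,0.0785,0,0],
  [0,0,0,-0.0425,0.0785,0,0],
])

```text
time: 14.8
tool_pos: [0.4671, 0.2242, 0.1464]
ee_rot: [3.141, 0.001, 1.259]
wrist_force: [0.7, -0.5, 1.4]
width: 0.0004
finger_force: 0.0
```

Run:
```python
from trk import *
o=get_obs();print(o['time'],o['tool_pos'],tb(o['tool_pos']),o['ee_rot'])
for c in("wrist","scene"):
    s=snapshot(c); save(s,c+"4.png")
    for q,z in(("start_button_top",.065),("lever_knob",.078),("chalk_block",.06)):
        for r in place_of(c,q)[:2]: print(c,q,round(r["score"],2),np.round(r["pixel"]),tb(ray(s,r["pixel"],z)).round(1))
a=cv2.imread("pics/wrist4.png"); b=cv2.imread("pics/scene4.png")
i=np.hstack([cv2.resize(a,(480,360)),cv2.resize(b[180:260,240:350],(320,360)[:2],interpolation=cv2.INTER_CUBIC)])
cv2.imwrite("pics/both.png",i)
```

```text
14.8 [0.46709551 0.22422566 0.14639714] [-36.29253882  29.44303243] [3.14082314e+00 5.00783098e-04 1.25891067e+00]
wrist start_button_top 0.73 [282. 212.] [-37.   27.8]
wrist lever_knob 0.89 [355. 245.] [26.2  1.1]
scene start_button_top 0.75 [ 85. 267.] [-113.2  504.8]
scene start_button_top 0.52 [289. 218.] [-25.3  12.1]
scene lever_knob 0.72 [132. 242.] [-57.9 403.8]
scene lever_knob 0.47 [290. 204.] [26.7 -7.2]
scene chalk_block 0.48 [316. 221.] [-52.3 -52.8]
```

View pics/both.png

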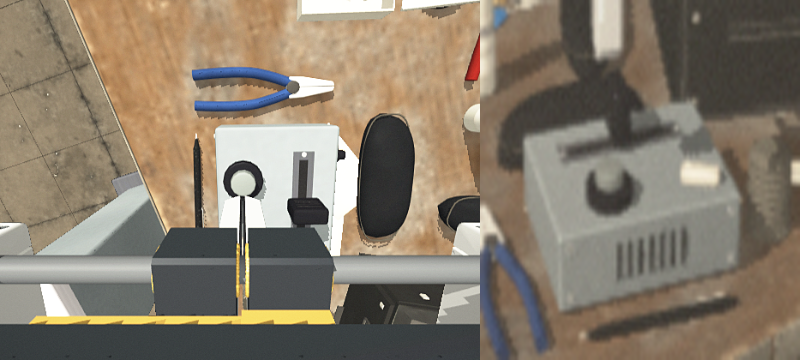

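Left half of the picture: the fingertips are in line with the button at (243,180), with the lever knob mid-slot at (308,210). Right half: the button stands well proud of its collar. I'll descend and press.

apply_moves([
  [0,0,0,0,0.0005,-0.02,0],
  [0,0,0,0,0.0005,-0.04,0],
  [0,0,0,0,0.0005,-0.055,0],
  [0,0,0,0,0.0005,-0.063,0],
  [0,0,0,0,0.0005,-0.063,0],
])

```text
time: 15.7
tool_pos: [0.4664, 0.2245, 0.082]
ee_rot: [-3.139, 0.002, 1.257]
wrist_force: [0.0, -0.4, 0.5]
width: 0.0004
finger_force: 0.0
```

apply_moves([
  [0,0,0,0,0,-0.001,0],
  [0,0,0,0,0,-0.002,0],
  [0,0,0,0,0,-0.003,0],
  [0,0,0,0,0,-0.004,0],
  [0,0,0,0,0,-0.005,0],
])

```text
time: 16.2
tool_pos: [0.4673, 0.225, 0.0786]
ee_rot: [3.141, -0.0, 1.258]
wrist_force: [0.9, -0.1, -0.1]
width: 0.0006
finger_force: 0.0
```

apply_moves([
  [0,0,0,0,0,-0.001,0],
  [0,0,0,0,0,-0.002,0],
  [0,0,0,0,0,-0.003,0],
  [0,0,0,0,0,-0.004,0],
  [0,0,0,0,0,-0.005,0],
])

```text
time: 16.7
tool_pos: [0.4673, 0.225, 0.0737]
ee_rot: [3.141, -0.0, 1.258]
wrist_force: [-1.8, -0.3, 2.9]
width: 0.0007
finger_force: 1.7
```

apply_moves([
  [0,0,0,0,0,-0.0005,0],
  [0,0,0,0,0,-0.001,0],
  [0,0,0,0,0,-0.0015,0],
  [0,0,0,0,0,-0.002,0],
  [0,0,0,0,0,-0.0025,0],
])

```text
time: 17.2
tool_pos: [0.4673, 0.225, 0.0712]
ee_rot: [3.141, -0.0, 1.258]
wrist_force: [-2.4, -1.4, 7.5]
width: 0.0004
finger_force: 3.8
```

apply_moves([
  [0,0,0,0,0,-0.0005,0],
  [0,0,0,0,0,-0.001,0],
  [0,0,0,0,0,-0.0015,0],
  [0,0,0,0,0,-0.002,0],
  [0,0,0,0,0,-0.0025,0],
])

```text
time: 17.7
tool_pos: [0.4674, 0.225, 0.071]
ee_rot: [3.141, -0.001, 1.258]
wrist_force: [-5.7, -1.9, 16.7]
width: -0.0001
finger_force: 8.3
```

apply_moves([
  [0,0,0,0,0,-0.0005,0],
  [0,0,0,0,0,-0.001,0],
  [0,0,0,0,0,-0.001,0],
  [0,0,0,0,0,-0.001,0],
  [0,0,0,0,0,-0.001,0],
])

```text
time: 18.2
tool_pos: [0.4674, 0.2251, 0.071]
ee_rot: [3.14, -0.001, 1.258]
wrist_force: [-7.8, -2.6, 18.6]
width: 0.0004
finger_force: 9.2
```

A hard stop at z 0.071 with 18 N. The force began near z 0.077, so the button has gone its full 6 mm. I'll let it up and leave.

apply_moves([
  [0,0,0,0,0,0.006,0],
  [0,0,0,0,0,0.014,0],
  [0,0,0,0,0,0.034,0],
  [0,0,0,0,0,0.064,0],
  [0,0,0,0,0,0.1,0],
])

```text
time: 18.7
tool_pos: [0.4661, 0.2245, 0.1659]
ee_rot: [-3.138, 0.003, 1.258]
wrist_force: [0.2, -0.3, 0.1]
width: 0.0006
finger_force: 0.0
```

apply_moves([
  [0,0,0,-0.01,0,0.03,0],
  [0,0,0,-0.02,0,0.06,0],
  [0,0,0,-0.03,0,0.09,0],
  [0,0,0,-0.03,0,0.1,0],
  [0,0,0,-0.03,0,0.1,0],
])

```text
time: 19.2
tool_pos: [0.4381, 0.2252, 0.2684]
ee_rot: [3.139, -0.002, 1.258]
wrist_force: [0.3, 0.2, 0.0]
width: 0.0002
finger_force: 0.0
```

Run:
```python
from trk import *
s=snapshot("wrist"); save(s,"wrist5.png")
for q,z in(("start_button_top",.077),("lever_knob",.078),("chalk_block",.06)):
    for r in place_of("wrist",q)[:1]: print(q,round(r["score"],2),np.round(r["pixel"]),tb(ray(s,r["pixel"],z)).round(1))
o=get_obs();print(o['time'],o['tool_pos'],o['wrist_force'])
```

```text
start_button_top 0.57 [303. 180.] [-38.8  29.8]
lever_knob 0.82 [352. 201.] [23.4  4.6]
chalk_block 0.55 [299. 239.] [-41.3 -53.4]
19.4 [0.43680166 0.22456658 0.2646765 ] [ 0.21773127  0.28320535 -0.00905324]
```

View pics/wrist5.png

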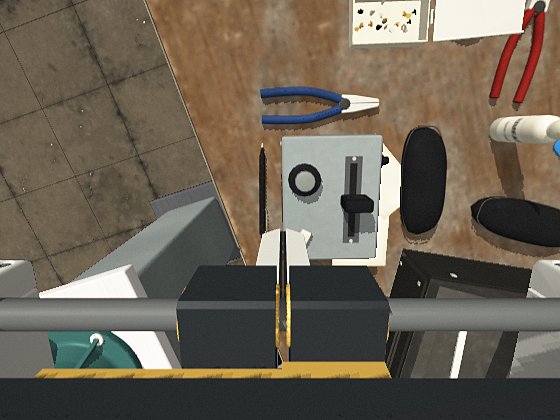

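The last picture shows the knob mid-slot at (355,203), the button up at (303,180), and the chalk, nippers, pen and case where they were.

```bash
python3 -c "
from bench import *
print(close_job())"
```

```text
the job is handed in; nothing more can be done
None
```

The lever sits in its third click, the start button was then pressed to its stop and came back up, and the job is handed in at about 19.4 s with nothing else seen to have moved; the hand-in gave no verdict.

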